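# Find the softest tea tongs and set the cup before them

## Task

My aunt has sore hands and needs the tea tongs that squeeze most easily: from left to right as the robot sees them, gently press the free tip of each of the three clamped pairs straight down until it meets its stop, hold it there for a moment, and let it spring back, never bearing hard on it once it has met the stop. Then take the teacup from the turntable and set it down, upright and not dropped, in the middle of the coaster in front of the softest pair. Leave the teapot, candy box and scoop as they are.

Things in the scene. Friction and masses are not known exactly. Their poses are not given: they have to be found in the camera images.
- rack: fixed teak board 300 x 250 x 15 mm; carries three pairs of tea tongs side by side at its y = +80 (left), 0 and -80 mm (right), a clamp bar (top at 35 mm) on the far edge, and three cork coasters 72 mm across, tops 19 mm above the table. Origin: underside, middle line, 90 mm from the far edge. x runs along the tongs from the coasters to the clamp bar (away from the robot), y left as the robot sees it
- cup_center (a point): the loose, handleless white porcelain teacup: centre, half-way up. 56 mm across at the rim, narrowing a little to the foot, 46 mm tall, about 0.1 kg; starts on the turntable
- cup: the same teacup; origin at the centre of its foot, z up
- turn_base: steel bearing of the round teak turntable (300 mm across, top 28 mm above the table), which turns if pushed sideways; origin on the table at the turning axis
- teapot: brown clay teapot, 100 mm across, 90 mm tall, on the table; origin under its centre; leave alone
- candy_box: lidded eight-sided lacquer candy box, 128 mm across, 62 mm tall with its knob, on the turntable; origin under its centre; leave alone
- scoop: bamboo tea scoop, about 160 mm long, lying on the table; origin on its underside; leave alone
- tongs_1: one pair of steel tea tongs (its place varies; all look alike): lower arm fixed flat on the board, upper arm a leaf spring clamped at the far end, its free tip nearest the robot. Two pairs are stiff and about alike, one is about half as stiff. More than 20 N spoils a pair. Origin on the table below the pair, 80 mm beyond the tip; axes as the rack's
- tip_1 (a point): where to press that pair: top of the steel thumb pad (20 x 18 mm) on its free tip; moves with it, 46 to 55 mm above the table when free. Pressed straight down, the tip goes 12 to 21 mm (differs by pair) to its stop, the lower arm: 2.5 to 10 N just before the stop, growing evenly; then the force climbs some ten times steeper (only the pad's rubber cushion still gives, 1 mm per 6 N)
- leaf_1 (a joint): how far that upper arm is bent down, rad: 0 free (to within 0.001), 0.09 to 0.16 at the stop
- spot_1 (a point): centre of the top face of the coaster in front of that pair, 80 mm from the tip towards the robot; a cup standing on it has its centre 23 mm above this point
- tongs_2: one pair of steel tea tongs (its place varies; all look alike): lower arm fixed flat on the board, upper arm a leaf spring clamped at the far end, its free tip nearest the robot. Two pairs are stiff and about alike, one is about half as stiff. More than 20 N spoils a pair. Origin on the table below the pair, 80 mm beyond the tip; axes as the rack's
- tip_2 (a point): where to press that pair: top of the steel thumb pad (20 x 18 mm) on its free tip; moves with it, 46 to 55 mm above the table when free. Pressed straight down, the tip goes 12 to 21 mm (differs by pair) to its stop, the lower arm: 2.5 to 10 N just before the stop, growing evenly; then the force climbs some ten times steeper (only the pad's rubber cushion still gives, 1 mm per 6 N)
- leaf_2 (a joint): how far that upper arm is bent down, rad: 0 free (to within 0.001), 0.09 to 0.16 at the stop
- spot_2 (a point): centre of the top face of the coaster in front of that pair, 80 mm from the tip towards the robot; a cup standing on it has its centre 23 mm above this point
- tongs_3: one pair of steel tea tongs (its place varies; all look alike): lower arm fixed flat on the board, upper arm a leaf spring clamped at the far end, its free tip nearest the robot. Two pairs are stiff and about alike, one is about half as stiff. More than 20 N spoils a pair. Origin on the table below the pair, 80 mm beyond the tip; axes as the rack's
- tip_3 (a point): where to press that pair: top of the steel thumb pad (20 x 18 mm) on its free tip; moves with it, 46 to 55 mm above the table when free. Pressed straight down, the tip goes 12 to 21 mm (differs by pair) to its stop, the lower arm: 2.5 to 10 N just before the stop, growing evenly; then the force climbs some ten times steeper (only the pad's rubber cushion still gives, 1 mm per 6 N)
- leaf_3 (a joint): how far that upper arm is bent down, rad: 0 free (to within 0.001), 0.09 to 0.16 at the stop
- spot_3 (a point): centre of the top face of the coaster in front of that pair, 80 mm from the tip towards the robot; a cup standing on it has its centre 23 mm above this point

How it is judged:
By the outcome, as a careful person would: the job done as asked, in the order asked, and still so for the second after the job is handed in, with the robot touching nothing.
It also fails if it takes over 69 s, if anything falls off the work surface, if the arm or the gripper's body presses on something with over 40 N, if the wrist force passes 120 N, or if a joint passes its speed limit or range.

## Robot

A 6-joint arm with a two-finger parallel gripper is mounted at the origin on the work surface. World frame = base frame: x ahead of the robot, y to its left, z up, the work surface at z = 0. Lengths are in m, angles in rad, forces in N, time in s.
With the tool pointing down it reaches from about 0.275 to 0.85 m from the base axis. Payload 5.2 kg.
Tool frame: the origin (TCP) lies on the mounting face of the last link; the fingertips stand 173 mm ahead of it and the grasp point (between the pads) lies 155 mm ahead of it; z points along the fingers, y is the direction in which the jaws open and shut (so a half turn about z gives the same grasp; the last joint's range is limited). The gripper opens to 85 mm and grips with 20 to 120 N. Pads are 22 mm wide; open, the fingers measure 114 mm over their backs; the gripper's body (76 mm by 85 mm) begins 54 mm behind the grasp point. The pads swing forward as they close: fully open they stand 13 mm farther back than shut.
Start: joints at [0.919, 0.259, 1.535, -0, 1.348, -0.203], TCP at [0.239, 0.496, 0.405] pointing down, gripper open.
Joint ranges: [-3.14, 3.14], [-0.91, 2.08], [0.19, 2.58], [-1.22, 4.36], [0.22, 2.71], [-3.12, 3.12]. Speed limits (rad/s): [2.57, 2.57, 3.14, 3.14, 3.14, 3.14].

## Interface

Orientations are given as a rotation vector (axis times angle).
In Python, from workcell import read_state, camera, sign_off, look_for, silhouettes gives the robot as it stands. The module is installed in compiled form; this text tells all that it offers.
- The arm moves only by the tool jog_arm, never from a script. Its argument "rows" is a list of rows, each a list of 2 entries, a list of its own where there are three numbers: the shift along the tool's x, y, z in m, then the turn about the tool's z in rad. A call has 1 to 20 rows; each row shifts and turns the commanded pose from where the row before left it, along the tool's axes as they then stand; what a row does not reach is not made up. A row lasts 1/8 s, in which the tool goes at most 62.5 mm and 10.7 degrees, less where a joint would pass 70% of its speed; a pose out of reach is approached as far as the arm can. A call is refused whole if a number of a shift passes 0.0625 or a number of a turn 0.188, either way. A call with a gripper value outside its range is refused whole. "claw" is the finger opening in m, from 0 to 0.0854, set as the call begins (left out, the last holds). The fingers move at their own pace and stop on an object; "grip_force" is the grip in N (left out, the last holds). Time passes only in rows, so rows that do not move let the fingers close. It gives the time, the measured TCP pose, the force and the opening at its end, in the units of the state.
- read_state(): the state, without advancing time (a new reading comes with each control period).
- camera(name): name is "scene" or "top" or "wrist"; returns a dict with "pixels" (400x640x3 uint8, red, green, blue), "fx", "fy", "cx", "cy" (pixels), "xyz" and "attitude" of the camera in the world; the wrist camera has in their place "tool_from_camera" (4x4, takes a point from camera to tool coordinates, whose origin is the TCP and whose axes are the flange's). Camera axes: x right, y down, z forward; pixel columns grow to the right and rows downward; lengths in m; the calibration is good to about 2 mm. The wrist camera is an equidistant fisheye: a pixel r from the principal point sees the ray r / f radians off the axis. A picture is of the moment at which its call begins: read the wrist's pose just before it. There is no depth.
- sign_off(): hands the job in, once; it reports no verdict.
Trained networks look in a picture, given as the dict that the camera call returned (one of the last four; its "shot" number tells which), for a name from the list of things; names that differ only in an ending like _2 or _b are one class to them, and where a whole thing is asked for, a point or a joint stands for the part that bears it (a point fixed in the world has none). Each returns a list of dicts, best first, with "p" (0 to 1); they miss things now and then, are a little off and sometimes report something else, mostly with a low value. They report only what shows in the picture. A call takes as long as a camera call.
- look_for(picture, query): "at" ([x, y, z] in m, in world coordinates, good to about 4 mm: the middle of the surface that is visible of it).
- silhouettes(picture, query): "mask" (400x640 bool, what is visible of it).
The state is a dict: "time_s": time; "joints": joint angles; "qvel": joint speeds; "joint_efforts": joint torques, N m; "tool_pos": TCP position; "ee_rot": TCP orientation; "force": force on the tool from outside, world axes, zero at the start; "moment": the same for the moment, N m; "finger_gap": finger opening in m.
Only numpy, scipy, OpenCV 4.12 (cv2) and the standard library are available. Lean on these libraries where they do the work, as an engineer would, in place of code of your own. Each camera call takes 0.05 s, during which the arm holds its last target.

## Working session

There is one attempt and no reset: what is moved stays moved. The work goes in short steps, Python scripts to look and compute and a tool call to move; the robot and the scene stay as the last step left them, time stands still between calls to the robot, and variables do not carry over. Pictures are saved under pics/ and viewed, and the job is handed in when it is done.

Besides the shell and the picture viewer there is one more tool, called by a JSON object that holds its "op" and its "data", one argument or row to a line. jog_arm: Moves the arm, as the interface text tells. Its arguments: {"type":"object","properties":{"rows":{"type":"array","items":{"type":"array"}},"claw":{"type":"number"},"grip_force":{"type":"number"}},"required":["rows"]}

```bash
mkdir -p pics; ls; cat > h.py <<'E'
import numpy as np,cv2
from workcell import *
from scipy.spatial.transform import Rotation as R
def save(p,n): cv2.imwrite('pics/'+n+'.png',cv2.cvtColor(p['pixels'],cv2.COLOR_RGB2BGR))
E
python3 - <<'E'
from h import *
s=read_state()
for k,v in s.items(): print(k,np.round(v,4))
for n in ['scene','top','wrist']:
    p=camera(n); save(p,n+'0')
    print(n,{k:(np.round(v,4).tolist() if k!='pixels' else 0) for k,v in p.items()})
    for q in ['cup','cup_center','rack','turn_base','teapot','candy_box','scoop','tongs_1','tip_1','spot_1']:
        print(q,[(round(d['p'],2),np.round(d['at'],3).tolist()) for d in look_for(p,q)[:4]])
E
```

```text
pics
time_s 0.0
joints [ 0.9192  0.2593  1.5361 -0.      1.348  -0.2028]
qvel [ 0.0017 -0.0013 -0.0005  0.      0.0011 -0.0009]
joint_efforts [-2.30000e-03 -4.46036e+01 -2.90567e+01 -3.00000e-04  1.19000e-02
 -0.00000e+00]
tool_pos [0.2385 0.4954 0.4039]
ee_rot [-6.9890e-01 -3.0621e+00  2.6000e-03]
force [ 0.0687 -0.7263  0.3685]
moment [-0.062   0.0063 -0.0273]
finger_gap 0.0857
scene {'pixels': 0, 'fx': 372.0446, 'fy': 372.0446, 'cx': 320.227, 'cy': 197.6627, 'xyz': [1.0037, -0.5219, 0.8201], 'attitude': [-2.2638, -0.896, 0.329], 'shot': 1}
cup [(0.58, [0.505, -0.262, 0.056])]
cup_center [(0.81, [0.502, -0.258, 0.057]), (0.74, [0.762, -0.064, 0.005])]
rack [(0.63, [0.599, 0.19, 0.012]), (0.28, [0.632, 0.283, 0.025])]
turn_base [(0.88, [0.582, -0.277, 0.029]), (0.51, [0.677, -0.234, 0.078])]
teapot [(0.58, [0.321, -0.343, 0.061])]
candy_box [(0.62, [0.677, -0.234, 0.079]), (0.17, [0.584, -0.278, 0.029])]
scoop [(0.95, [0.759, -0.064, 0.005])]
tongs_1 [(0.78, [0.63, 0.282, 0.027]), (0.68, [0.618, 0.203, 0.032]), (0.61, [0.604, 0.128, 0.029]), (0.17, [0.764, -0.064, 0.007])]
tip_1 []

[... 731 characters left out ...]
, [0.307, -0.325, 0.064])]
tongs_1 [(0.98, [0.618, 0.202, 0.032]), (0.74, [0.639, 0.289, 0.033]), (0.54, [0.608, 0.128, 0.033])]
tip_1 [(0.61, [0.572, 0.221, 0.051]), (0.53, [0.553, 0.138, 0.05]), (0.22, [0.609, 0.128, 0.036])]
spot_1 [(0.89, [0.638, 0.282, 0.033]), (0.76, [0.616, 0.205, 0.032])]
wrist {'pixels': 0, 'fx': 309.7069, 'fy': 309.7069, 'cx': 315.1561, 'cy': 201.1792, 'tool_from_camera': [[0.0, -0.9622, -0.2723, 0.0691], [1.0, -0.0003, 0.001, -0.0009], [-0.0011, -0.2723, 0.9622, 0.0295], [0.0, 0.0, 0.0, 1.0]], 'shot': 3}
cup []
cup_center []
rack [(0.52, [0.435, 0.129, 0.016])]
turn_base []
teapot [(0.84, [0.298, -0.306, 0.048])]
candy_box []
scoop []
tongs_1 []
tip_1 []
spot_1 []
```

View pics/scene0.png

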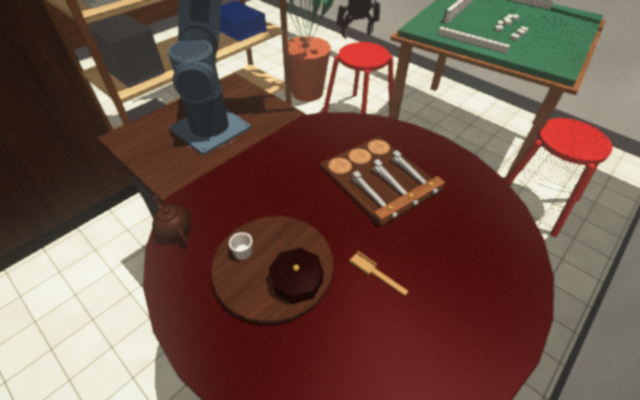

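View pics/top0.png

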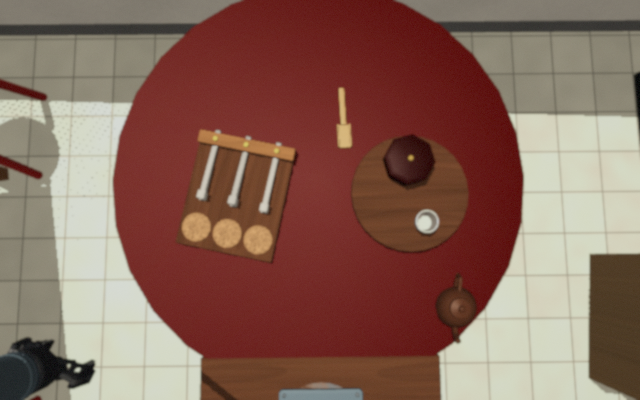

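View pics/wrist0.png

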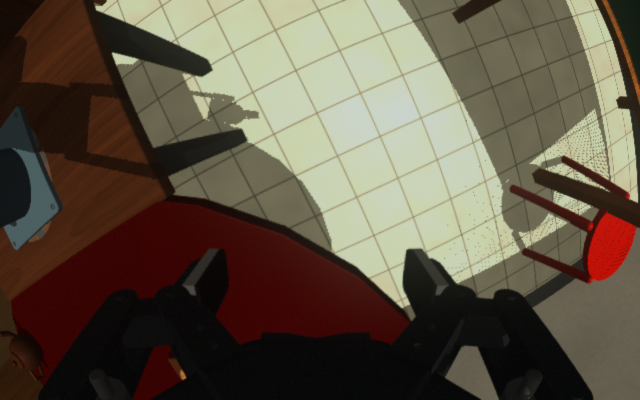

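```bash
cat >> h.py <<'E'
def ray(p,u,v):
    Rm=R.from_rotvec(p['attitude']).as_matrix()
    d=Rm@np.array([(u-p['cx'])/p['fx'],(v-p['cy'])/p['fy'],1.]); return np.array(p['xyz']),d
def onz(p,u,v,z):
    o,d=ray(p,u,v); return o+d*(z-o[2])/d[2]
def tri(obs):
    A=np.zeros((3,3));b=np.zeros(3)
    for p,u,v in obs:
        o,d=ray(p,u,v); d=d/np.linalg.norm(d); P=np.eye(3)-np.outer(d,d); A+=P;b+=P@o
    x=np.linalg.solve(A,b)
    e=[]
    for p,u,v in obs:
        o,d=ray(p,u,v); d=d/np.linalg.norm(d); e.append(np.linalg.norm((np.eye(3)-np.outer(d,d))@(x-o)))
    return x,e
E
python3 - <<'E'
from h import *
pt=camera('top');ps=camera('scene')
for nm,p in [('t',pt),('s',ps)]:
    big=p['pixels']
    crop={'t':(120,270,170,300),'s':(130,225,315,450)}[nm]
    a,b,c,d=crop
    im=cv2.resize(big[a:b,c:d],None,fx=5,fy=5,interpolation=cv2.INTER_CUBIC)
    cv2.imwrite(f'pics/crop_{nm}.png',cv2.cvtColor(im,cv2.COLOR_RGB2BGR))
    hsv=cv2.cvtColor(big,cv2.COLOR_RGB2HSV)
    for q in ['spot_1','tip_1','cup','tongs_1']:
        for m in silhouettes(p,q)[:4]:
            ys,xs=np.nonzero(m['mask']); 
            print(nm,q,round(m['p'],2),len(xs),xs.mean().round(1),ys.mean().round(1),xs.min(),xs.max(),ys.min(),ys.max())
    print(p['pixels'][228,196] if nm=='t' else p['pixels'][165,340])
    px=big.astype(int)
    mk=((px[...,0]>140)&(px[...,0]-px[...,2]>50)&(px[...,1]>80)).astype(np.uint8)
    z=np.zeros_like(mk); z[a:b,c:d]=mk[a:b,c:d]
    n,l,st,ce=cv2.connectedComponentsWithStats(z)
    for i in range(1,n):
        if st[i,4]>60: print(nm,'col',st[i],ce[i].round(2),onz(p,*ce[i],0.019).round(4))
E
```

```text
t spot_1 0.89 410 207.1 172.8 196 220 129 199
t spot_1 0.87 389 237.8 179.4 227 249 136 206
t spot_1 0.74 243 268.4 186.6 260 276 150 211
t tip_1 0.51 69 200.6 193.2 196 205 189 197
t tip_1 0.48 49 263.1 206.7 260 266 203 210
t tip_1 0.43 39 231.2 199.2 228 234 196 202
t cup 0.95 437 426.2 220.7 414 438 210 231
t tongs_1 0.68 350 207.3 172.7 197 219 130 199
t tongs_1 0.6 408 269.1 183.1 259 280 142 212
t tongs_1 0.58 398 237.6 179.5 228 248 137 205
[194 149 100]
t col [ 198  129   97   31 1214] [245.72 144.15] [0.7198 0.1866 0.019 ]
t col [182 212  29  30 686] [195.85 226.55] [0.5072 0.311  0.019 ]
t col [212 219  30  29 686] [226.55 232.92] [0.4903 0.2329 0.019 ]
t col [243 225  30  30 693] [257.42 239.37] [0.4733 0.1547 0.019 ]
s spot_1 0.89 252 406.7 166.7 392 435 152 191
s spot_1 0.82 308 369.4 190.3 352 396 172 216
s spot_1 0.74 278 387.7 176.8 373 416 160 203
s cup 0.85 486 241.5 244.7 230 252 232 258
s cup 0.29 363 369.5 190.2 351 396 171 217
s tongs_1 0.72 344 408.1 167.6 392 436 151 192
s tongs_1 0.72 302 387.6 176.7 373 415 160 202
s tongs_1 0.7 374 368.1 188.6 352 396 171 216
s tongs_1 0.32 7414 266.9 269.4 213 333 216 324
[206 147  94]
s col [348 140  42  24 546] [368.42 151.31] [0.494  0.2713 0.019 ]
s col [328 157  24  17 307] [339.63 165.21] [0.4693 0.156  0.019 ]
s col [375 177  69  41 693] [408.62 197.23] [0.7043 0.1918 0.019 ]
```

```bash
cat >> h.py <<'E'
def rel(pos,yangle_deg=None):
    """tool-frame shift & turn to reach pos with tool-y direction at world angle (mod 180)"""
    s=read_state(); Rm=R.from_rotvec(s['ee_rot']).as_matrix()
    d=Rm.T@(np.array(pos)-np.array(s['tool_pos']))
    a=np.degrees(np.arctan2(Rm[1,1],Rm[0,1]))
    t=0 if yangle_deg is None else -np.radians((yangle_deg-a+90)%180-90)
    print('t',s['time_s'],'pos',np.round(s['tool_pos'],4),'yang',a.round(2),'z',Rm[:,2].round(4),'F',np.round(s['force'],2),'gap',round(s['finger_gap'],4))
    # shift given turn performed first
    print('shift(before turn)',d.round(4),'turn',round(t,4),'shift(after turn)',(R.from_rotvec([0,0,-t]).apply(d)).round(4))
E
python3 -c "
from h import *
rel([0.49,0.235,0.33],77.8)"
```

```text
t 2.15 pos [0.2386 0.4955 0.4047] yang 64.28 z [ 0. -0. -1.] F [ 0.29 -0.72  0.08] gap 0.0856
shift(before turn) [-0.3395 -0.1257  0.0747] turn -0.2359 shift(after turn) [-0.3008 -0.2015  0.0747]
```

{"op": "jog_arm", "data": {
  "rows": [
    [[0,0,0],-0.118],
    [[0,0,0],-0.118],
    [[-0.0376,-0.0252,0.0093],0],
    [[-0.0376,-0.0252,0.0093],0],
    [[-0.0376,-0.0252,0.0093],0],
    [[-0.0376,-0.0252,0.0093],0],
    [[-0.0376,-0.0252,0.0093],0],
    [[-0.0376,-0.0252,0.0093],0],
    [[-0.0376,-0.0252,0.0093],0],
    [[-0.0376,-0.0252,0.0093],0],
    [[0,0,0],0],
    [[0,0,0],0]
  ],
  "claw": 0,
  "grip_force": 30
}}

```text
time_s: 3.65
tool_pos: [0.4898, 0.2351, 0.3302]
ee_rot: [-0.335, -3.123, -0.0]
force: [-0.7, 0.6, 0.7]
finger_gap: -0.0
```

```bash
cat >> h.py <<'E'
def wray(p,s,u,v):
    T=np.array(p['tool_from_camera']); Rm=R.from_rotvec(s['ee_rot']).as_matrix()
    x=np.array([(u-p['cx'])/p['fx'],(v-p['cy'])/p['fy']]); th=np.linalg.norm(x)
    d=np.array([*(x/th*np.sin(th) if th>0 else x),np.cos(th)])
    return np.array(s['tool_pos'])+Rm@T[:3,3], Rm@T[:3,:3]@d
def wonz(p,s,u,v,z):
    o,d=wray(p,s,u,v); return o+d*(z-o[2])/d[2]
def wproj(p,s,X):
    T=np.array(p['tool_from_camera']); Rm=R.from_rotvec(s['ee_rot']).as_matrix()
    c=T[:3,:3].T@(Rm.T@(np.array(X)-s['tool_pos'])-T[:3,3]); r=np.hypot(c[0],c[1]); th=np.arctan2(r,c[2])
    return p['cx']+p['fx']*th*c[0]/r, p['cy']+p['fy']*th*c[1]/r
def dump(p,s,fn):
    import pickle; pickle.dump((p,s),open(fn,'wb'))
E
python3 - <<'E'
from h import *
s=read_state();p=camera('wrist');save(p,'w1');dump(p,s,'w1.pkl')
rel([0.57,0.216,0.33],77.8)
for q in ['tip_1']:
    for m in silhouettes(p,q)[:5]:
        ys,xs=np.nonzero(m['mask']); print(q,round(m['p'],2),len(xs),xs.mean().round(1),ys.mean().round(1))
    for d in look_for(p,q)[:5]: print(q,round(d['p'],2),np.round(d['at'],4))
E
```

```text
t 3.7 pos [0.4895 0.2355 0.3304] yang 77.83 z [-4.e-04  4.e-04 -1.e+00] F [-1.09  0.3  -0.7 ] gap -0.0005
shift(before turn) [-0.0828 -0.0021  0.0004] turn 0.0005 shift(after turn) [-0.0828 -0.002   0.0004]
tip_1 0.62 199 228.8 275.3
tip_1 0.57 166 399.0 275.3
tip_1 0.46 9238 52.8 292.6
tip_1 0.35 125 314.1 327.2
tip_1 0.75 [0.5452 0.14   0.0457]
tip_1 0.44 [0.5821 0.2952 0.0492]
```

View pics/w1.png

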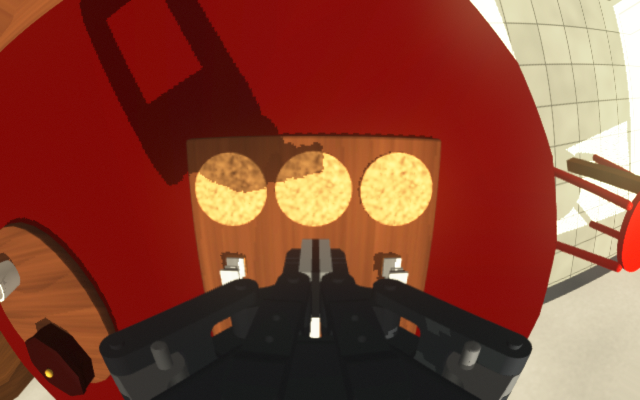

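```bash
python3 - <<'E'
from h import *
import pickle
p,s=pickle.load(open('w1.pkl','rb'))
for u,v in [(231,189),(313.5,189),(396.5,189)]: print(wonz(p,s,u,v,0.019).round(4))
im=p['pixels'][225:345,190:440]
im=cv2.resize(im,None,fx=3.2,fy=3.2,interpolation=cv2.INTER_CUBIC); cv2.imwrite('pics/w1c.png',cv2.cvtColor(im,cv2.COLOR_RGB2BGR))
for X in [(0.5515,0.1377),(.5685,.2159),(.5854,.294)]: print([np.round(wproj(p,s,[*X,z]),1) for z in (.045,.055)])
E
```

```text
[0.4708 0.1561 0.019 ]
[0.4879 0.2334 0.019 ]
[0.5044 0.3111 0.019 ]
[array([231.2, 278.5]), array([228.7, 283.7])]
[array([313.6, 280.4]), array([313.5, 285.9])]
[array([396. , 278.6]), array([398.5, 283.8])]
```

View pics/w1c.png

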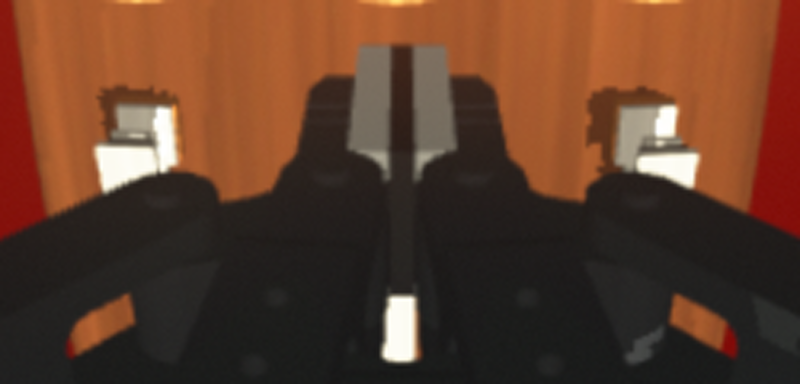

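View pics/crop_t.png

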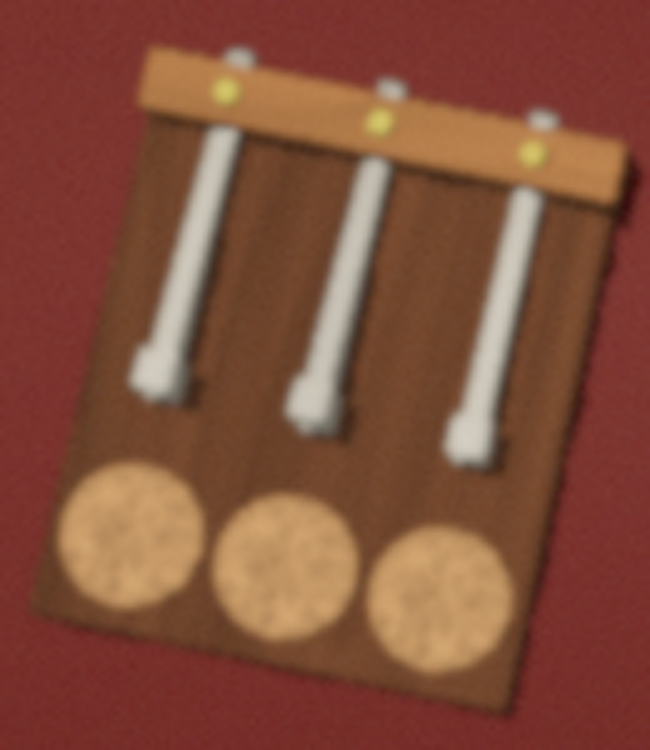

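```bash
python3 -c "
from h import *
rel([0.584,0.294,0.238],77.8)
for i in range(4):
    camera('wrist'); print(np.round(read_state()['force'],2))"
```

```text
t 3.8 pos [0.4893 0.2359 0.3307] yang 77.89 z [ 2.e-04  3.e-04 -1.e+00] F [0.61 0.36 0.5 ] gap -0.0001
shift(before turn) [-0.0804  0.0767  0.0927] turn 0.0016 shift(after turn) [-0.0803  0.0768  0.0927]
[-0.13  0.33  0.36]
[-0.66 -0.46  0.52]
[0.86 1.   0.15]
[0.14 0.24 0.29]
```

{"op": "jog_arm", "data": {
  "rows": [
    [[-0.02,0.0192,0.02],0],
    [[-0.02,0.0192,0.02],0],
    [[-0.02,0.0192,0.02],0],
    [[-0.02,0.0192,0.02],0],
    [[0,0,0.012],0],
    [[0,0,0],0],
    [[0,0,0],0]
  ]
}}

```text
time_s: 4.88
tool_pos: [0.5839, 0.2929, 0.2392]
ee_rot: [0.333, 3.123, 0.0]
force: [0.8, -0.4, 0.0]
finger_gap: -0.0001
```

```bash
cat >> h.py <<'E'
def favg(n=4):
    f=[];z=[];q=[]
    for i in range(n):
        camera('top'); s=read_state(); f.append(s['force']);z.append(s['tool_pos'])
    f=np.array(f);z=np.mean(z,0)
    print('t',round(s['time_s'],2),'F',f.mean(0).round(2),'sdz',f[:,2].std().round(2),'pos',z.round(4),'tipz',(z[2]-.173).round(4))
E
python3 - <<'E'
from h import *
s=read_state();p=camera('wrist');save(p,'w2')
t=camera('top');s2=camera('scene')
im=cv2.resize(t['pixels'][120:270,130:330],None,fx=3.5,fy=3.5,interpolation=cv2.INTER_CUBIC)
im2=cv2.resize(s2['pixels'][100:225,300:450],None,fx=4,fy=4,interpolation=cv2.INTER_CUBIC)
cv2.imwrite('pics/t2.png',im[...,::-1]);cv2.imwrite('pics/s2.png',im2[...,::-1])
favg(4)
E
```

```text
t 5.22 F [-0.08 -0.16  0.53] sdz 0.38 pos [0.5844 0.293  0.2392] tipz 0.0662
```

View pics/w2.png

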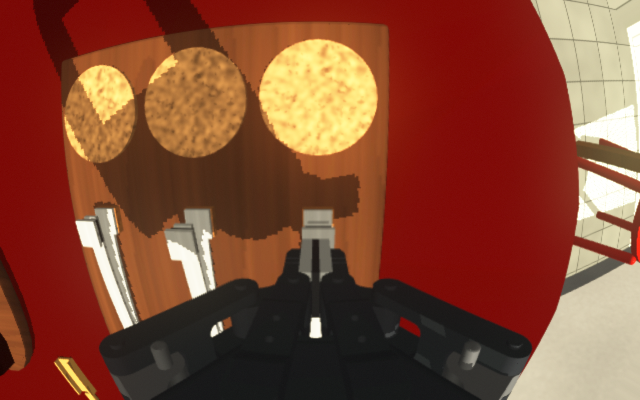

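View pics/s2.png

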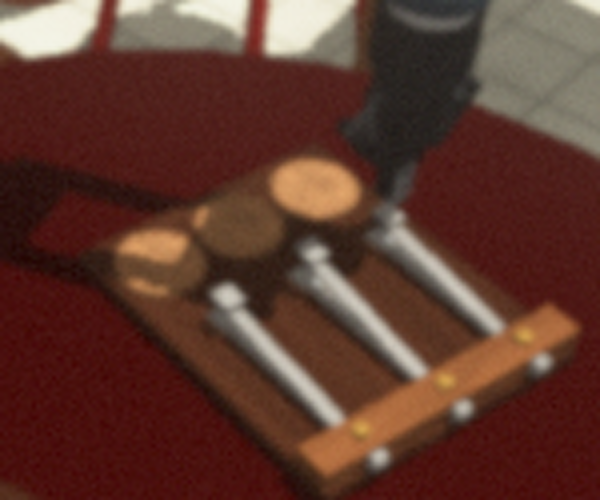

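```bash
python3 - <<'E'
from h import *
s=read_state();p=camera('wrist')
for m in silhouettes(p,'tip_1')[:4]:
    ys,xs=np.nonzero(m['mask']); print(round(m['p'],2),len(xs),xs.mean().round(1),ys.mean().round(1))
px=p['pixels'].astype(int); mk=((px[...,0]>90)&(px[...,1]>60)&(px[...,0]-px[...,2]>40)).astype(np.uint8)
mk=cv2.morphologyEx(mk,cv2.MORPH_OPEN,np.ones((5,5)))
n,l,st,ce=cv2.connectedComponentsWithStats(mk)
for i in range(1,n):
    if st[i,4]>800: print(st[i],ce[i].round(1),'box',wonz(p,s,st[i,0]+st[i,2]/2-.5,st[i,1]+st[i,3]/2-.5,.019).round(4))
# pad front edge estimate
for z in (.046,.05,.055): print(z,wonz(p,s,317.5,224.5,z).round(4))
E
```

```text
0.94 436 318.5 232.6
0.89 915 181.0 243.3
0.86 552 88.1 232.2
[ 537    0  103   81 6192] [590.3  37.6] box [0.4815 0.5462 0.019 ]
[   62    21   326   266 43274] [245.  109.7] box [0.5266 0.2462 0.019 ]
[ 566   81   70   43 2227] [598.3  98.4] box [0.5351 0.5517 0.019 ]
[ 576  136   64   37 1415] [607.6 152.8] box [0.5819 0.5596 0.019 ]
[ 114  209   77  111 4563] [150.4 269. ] box [0.5919 0.1631 0.019 ]
[ 575  216   57   34 1177] [603.4 232.4] box [0.6592 0.5614 0.019 ]
[ 209  228   93   59 3669] [250.8 256.2] box [0.5998 0.2467 0.019 ]
[  82  246   40   87 1175] [101.3 291.3] box [0.6081 0.0955 0.019 ]
[  0 291  25  79 997] [ 11.  333.4] box [ 0.6593 -0.1413  0.019 ]
[ 55 357  42  43 820] [ 74.9 376.8] box [ 0.731  -0.0463  0.019 ]
0.046 [0.5755 0.2957 0.046 ]
0.05 [0.5741 0.296  0.05  ]
0.055 [0.5723 0.2963 0.055 ]
```

{"op": "jog_arm", "data": {
  "rows": [
    [[0,0,0.005],0],
    [[0,0,0.004],0],
    [[0,0,0],0]
  ]
}}

```text
time_s: 5.7
tool_pos: [0.5842, 0.2931, 0.2285]
ee_rot: [-0.333, -3.123, 0.001]
force: [-0.1, -0.0, 1.0]
finger_gap: -0.0
```

```bash
python3 -c "
from h import *
favg(4)"
```

```text
t 5.9 F [ 0.45 -0.    0.25] sdz 0.45 pos [0.5845 0.2931 0.2291] tipz 0.0561
```

{"op": "jog_arm", "data": {
  "rows": [
    [[0,0,0.003],0],
    [[0,0,0.003],0],
    [[0,0,0],0]
  ]
}}

```text
time_s: 6.28
tool_pos: [0.5843, 0.2931, 0.2229]
ee_rot: [-0.334, -3.123, 0.0]
force: [0.5, -0.9, -0.1]
finger_gap: 0.0001
```

```bash
python3 -c "
from h import *
favg(4)"
```

```text
t 6.47 F [-0.32  0.17  0.07] sdz 0.77 pos [0.5845 0.2931 0.2233] tipz 0.0503
```

{"op": "jog_arm", "data": {
  "rows": [
    [[0,0,0.002],0],
    [[0,0,0.002],0],
    [[0,0,0],0]
  ]
}}

```text
time_s: 6.85
tool_pos: [0.5844, 0.2932, 0.2192]
ee_rot: [-0.334, -3.124, -0.0]
force: [-0.7, 0.2, 0.6]
finger_gap: -0.0002
```

```bash
python3 -c "
from h import *
favg(4)"
```

```text
t 7.05 F [-0.18  0.93  0.91] sdz 0.28 pos [0.5844 0.2932 0.2193] tipz 0.0463
```

{"op": "jog_arm", "data": {
  "rows": [
    [[0,0,0.002],0],
    [[0,0,0.002],0],
    [[0,0,0],0]
  ]
}}

```text
time_s: 7.42
tool_pos: [0.5844, 0.2932, 0.2151]
ee_rot: [-0.334, -3.124, 0.0]
force: [-1.1, 1.0, 2.0]
finger_gap: 0.0001
```

```bash
python3 -c "
from h import *
favg(4)"
```

```text
t 7.62 F [-0.65  0.49  1.9 ] sdz 0.69 pos [0.5844 0.2932 0.2153] tipz 0.0423
```

{"op": "jog_arm", "data": {
  "rows": [
    [[0,0,0.001],0],
    [[0,0,0.001],0],
    [[0,0,0],0]
  ]
}}

```text
time_s: 8.0
tool_pos: [0.5844, 0.2932, 0.2132]
ee_rot: [-0.334, -3.124, 0.0]
force: [-1.0, 0.9, 3.3]
finger_gap: -0.0004
```

```bash
python3 -c "
from h import *
favg(4)"
```

```text
t 8.2 F [-1.47  0.56  2.23] sdz 0.4 pos [0.5844 0.2932 0.2133] tipz 0.0403
```

{"op": "jog_arm", "data": {
  "rows": [
    [[0,0,0.001],0],
    [[0,0,0.001],0],
    [[0,0,0],0]
  ]
}}

```text
time_s: 8.57
tool_pos: [0.5844, 0.2932, 0.2112]
ee_rot: [-0.334, -3.124, 0.0]
force: [-1.6, 0.1, 2.5]
finger_gap: -0.0001
```

```bash
python3 -c "
from h import *
favg(4)"
```

```text
t 8.78 F [-1.87  0.35  2.65] sdz 0.3 pos [0.5844 0.2932 0.2113] tipz 0.0383
```

{"op": "jog_arm", "data": {
  "rows": [
    [[0,0,0.001],0],
    [[0,0,0],0]
  ]
}}

```text
time_s: 9.02
tool_pos: [0.5845, 0.2931, 0.2103]
ee_rot: [0.334, 3.124, -0.0]
force: [-1.4, 0.4, 2.9]
finger_gap: 0.0002
```

```bash
python3 -c "
from h import *
favg(3)"
```

```text
t 9.18 F [-1.04  0.27  2.46] sdz 0.41 pos [0.5845 0.2931 0.2103] tipz 0.0373
```

{"op": "jog_arm", "data": {
  "rows": [
    [[0,0,0.001],0],
    [[0,0,0],0]
  ]
}}

```text
time_s: 9.43
tool_pos: [0.5845, 0.2931, 0.2092]
ee_rot: [-0.334, -3.124, 0.0]
force: [-0.9, 0.7, 2.9]
finger_gap: 0.0003
```

```bash
python3 -c "
from h import *
favg(3)"
```

```text
t 9.57 F [-1.42  0.63  2.85] sdz 0.43 pos [0.5845 0.2931 0.2093] tipz 0.0363
```

{"op": "jog_arm", "data": {
  "rows": [
    [[0,0,0.0007],0],
    [[0,0,0],0]
  ]
}}

```text
time_s: 9.82
tool_pos: [0.5844, 0.2932, 0.2085]
ee_rot: [-0.334, -3.124, 0.0]
force: [-1.6, 0.9, 2.8]
finger_gap: 0.0001
```

```bash
python3 -c "
from h import *
favg(3)"
```

```text
t 9.97 F [-2.1   1.23  3.08] sdz 0.29 pos [0.5844 0.2931 0.2086] tipz 0.0356
```

{"op": "jog_arm", "data": {
  "rows": [
    [[0,0,0.0007],0],
    [[0,0,0],0]
  ]
}}

```text
time_s: 10.22
tool_pos: [0.5844, 0.2931, 0.2078]
ee_rot: [-0.334, -3.124, -0.0]
force: [-1.5, 0.6, 2.6]
finger_gap: 0.0001
```

```bash
python3 -c "
from h import *
favg(3)"
```

```text
t 10.38 F [-1.65  0.82  2.98] sdz 0.47 pos [0.5844 0.2931 0.2079] tipz 0.0349
```

{"op": "jog_arm", "data": {
  "rows": [
    [[0,0,0.0007],0],
    [[0,0,0],0]
  ]
}}

```text
time_s: 10.62
tool_pos: [0.5844, 0.2932, 0.2072]
ee_rot: [-0.334, -3.124, 0.0]
force: [-2.0, 0.3, 2.9]
finger_gap: -0.0001
```

```bash
python3 -c "
from h import *
favg(3)"
```

```text
t 10.78 F [-2.    0.43  3.6 ] sdz 1.03 pos [0.5844 0.2931 0.2072] tipz 0.0342
```

{"op": "jog_arm", "data": {
  "rows": [
    [[0,0,0.0007],0],
    [[0,0,0],0]
  ]
}}

```text
time_s: 11.02
tool_pos: [0.5845, 0.2932, 0.2067]
ee_rot: [0.334, 3.124, 0.0]
force: [-3.4, 1.2, 4.7]
finger_gap: -0.0001
```

```bash
python3 -c "
from h import *
favg(3)"
```

```text
t 11.18 F [-2.54 -0.08  5.07] sdz 0.48 pos [0.5845 0.2932 0.2067] tipz 0.0337
```

{"op": "jog_arm", "data": {
  "rows": [
    [[0,0,0.0007],0],
    [[0,0,0],0]
  ]
}}

```text
time_s: 11.42
tool_pos: [0.5845, 0.2932, 0.2063]
ee_rot: [0.334, 3.124, 0.0]
force: [-3.6, 0.2, 6.1]
finger_gap: 0.0001
```

```bash
python3 -c "
from h import *
favg(3)"
```

```text
t 11.57 F [-3.39 -0.12  7.08] sdz 0.2 pos [0.5845 0.2932 0.2063] tipz 0.0333
```

{"op": "jog_arm", "data": {
  "rows": [
    [[0,0,-0.0005],0],
    [[0,0,0],0],
    [[0,0,0],0],
    [[0,0,0],0],
    [[0,0,-0.005],0],
    [[0,0,-0.01],0],
    [[0,0,-0.01],0],
    [[0,0,-0.008],0],
    [[0,-0.02,0],0],
    [[0,-0.03,0],0],
    [[0,-0.03,0],0],
    [[0,0,0],0],
    [[0,0,0],0]
  ]
}}

```text
time_s: 13.2
tool_pos: [0.5676, 0.2145, 0.2393]
ee_rot: [-0.335, -3.124, -0.0]
force: [-0.3, -0.4, 0.2]
finger_gap: 0.0001
```

```bash
python3 - <<'E'
from h import *
s=read_state();p=camera('wrist');save(p,'w3')
favg(3)
rel([.5673,.2162,.23],77.8)
E
```

```text
t 13.4 F [-0.19  0.23  0.1 ] sdz 1.13 pos [0.5676 0.2154 0.2393] tipz 0.0663
t 13.4 pos [0.5676 0.2155 0.2392] yang 77.86 z [ 1.e-04  1.e-04 -1.e+00] F [-0.19  0.78 -1.46] gap 0.0003
shift(before turn) [0.0004 0.0006 0.0092] turn 0.001 shift(after turn) [0.0004 0.0006 0.0092]
```

View pics/w3.png

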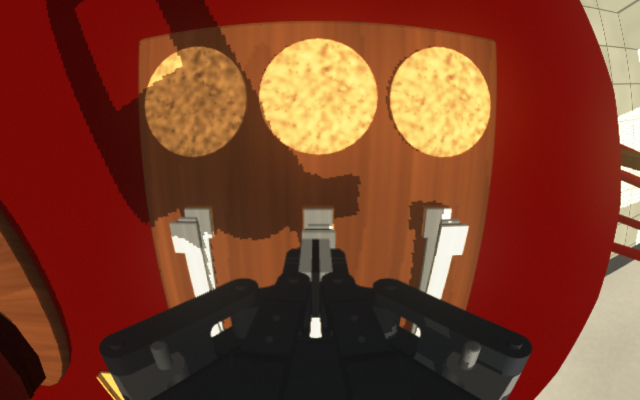

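{"op": "jog_arm", "data": {
  "rows": [
    [[0,0,0.006],0],
    [[0,0,0.006],0],
    [[0,0,0.004],0],
    [[0,0,0.002],0],
    [[0,0,0.002],0],
    [[0,0,0],0]
  ]
}}

```text
time_s: 14.15
tool_pos: [0.5675, 0.215, 0.2194]
ee_rot: [-0.334, -3.124, -0.0]
force: [-2.0, 0.3, 3.0]
finger_gap: -0.0002
```

```bash
python3 -c "
from h import *
favg(4)"
```

```text
t 14.35 F [-1.54  0.51  3.97] sdz 0.32 pos [0.5676 0.215  0.2195] tipz 0.0465
```

{"op": "jog_arm", "data": {
  "rows": [
    [[0,0,0.002],0],
    [[0,0,0.002],0],
    [[0,0,0],0]
  ]
}}

```text
time_s: 14.72
tool_pos: [0.5674, 0.215, 0.2152]
ee_rot: [-0.334, -3.123, -0.0]
force: [-2.9, 1.6, 5.3]
finger_gap: 0.0002
```

```bash
python3 -c "
from h import *
favg(4)"
```

```text
t 14.93 F [-3.06  1.28  5.43] sdz 0.57 pos [0.5675 0.215  0.2153] tipz 0.0423
```

{"op": "jog_arm", "data": {
  "rows": [
    [[0,0,0.001],0],
    [[0,0,0.001],0],
    [[0,0,0.001],0],
    [[0,0,0],0]
  ]
}}

```text
time_s: 15.42
tool_pos: [0.5673, 0.215, 0.2123]
ee_rot: [-0.334, -3.123, 0.0]
force: [-3.4, 0.9, 6.0]
finger_gap: -0.0002
```

```bash
python3 -c "
from h import *
favg(4)"
```

```text
t 15.62 F [-3.52  1.18  5.9 ] sdz 0.25 pos [0.5673 0.2151 0.2124] tipz 0.0394
```

{"op": "jog_arm", "data": {
  "rows": [
    [[0,0,0.001],0],
    [[0,0,0.001],0],
    [[0,0,0],0]
  ]
}}

```text
time_s: 16.0
tool_pos: [0.5673, 0.215, 0.2104]
ee_rot: [-0.334, -3.123, -0.0]
force: [-4.3, 0.1, 7.1]
finger_gap: -0.0
```

```bash
python3 -c "
from h import *
favg(4)"
```

```text
t 16.2 F [-4.08  0.8   6.72] sdz 0.27 pos [0.5673 0.2151 0.2105] tipz 0.0375
```

{"op": "jog_arm", "data": {
  "rows": [
    [[0,0,0.001],0],
    [[0,0,0],0]
  ]
}}

```text
time_s: 16.45
tool_pos: [0.5672, 0.2151, 0.2095]
ee_rot: [-0.333, -3.123, -0.0]
force: [-4.1, 0.3, 6.8]
finger_gap: 0.0001
```

```bash
python3 -c "
from h import *
favg(4)"
```

```text
t 16.65 F [-4.34  1.07  7.17] sdz 0.2 pos [0.5672 0.2151 0.2095] tipz 0.0365
```

{"op": "jog_arm", "data": {
  "rows": [
    [[0,0,0.0007],0],
    [[0,0,0],0]
  ]
}}

```text
time_s: 16.9
tool_pos: [0.5672, 0.2151, 0.2088]
ee_rot: [-0.333, -3.123, -0.0]
force: [-4.4, 1.7, 7.2]
finger_gap: -0.0002
```

```bash
python3 -c "
from h import *
favg(4)"
```

```text
t 17.1 F [-4.11  1.21  7.54] sdz 0.2 pos [0.5672 0.2151 0.2088] tipz 0.0358
```

{"op": "jog_arm", "data": {
  "rows": [
    [[0,0,0.0007],0],
    [[0,0,0],0]
  ]
}}

```text
time_s: 17.35
tool_pos: [0.5672, 0.2151, 0.2081]
ee_rot: [-0.333, -3.123, 0.0]
force: [-4.9, 1.0, 9.1]
finger_gap: -0.0003
```

```bash
python3 -c "
from h import *
favg(3)"
```

```text
t 17.5 F [-4.11  1.42  8.4 ] sdz 0.12 pos [0.5672 0.2151 0.2082] tipz 0.0352
```

{"op": "jog_arm", "data": {
  "rows": [
    [[0,0,0.0007],0],
    [[0,0,0],0]
  ]
}}

```text
time_s: 17.75
tool_pos: [0.5671, 0.2151, 0.2074]
ee_rot: [-0.333, -3.123, -0.0]
force: [-5.0, 1.5, 8.7]
finger_gap: -0.0002
```

```bash
python3 -c "
from h import *
favg(3)"
```

```text
t 17.9 F [-4.28  0.85  7.72] sdz 0.55 pos [0.5672 0.2151 0.2075] tipz 0.0345
```

{"op": "jog_arm", "data": {
  "rows": [
    [[0,0,0.0005],0],
    [[0,0,0],0]
  ]
}}

```text
time_s: 18.15
tool_pos: [0.5671, 0.2151, 0.207]
ee_rot: [-0.333, -3.123, -0.0]
force: [-4.2, 1.3, 8.5]
finger_gap: -0.0002
```

```bash
python3 -c "
from h import *
favg(3)"
```

```text
t 18.3 F [-4.16  0.95  8.6 ] sdz 0.52 pos [0.5671 0.2151 0.207 ] tipz 0.034
```

{"op": "jog_arm", "data": {
  "rows": [
    [[0,0,0.0005],0],
    [[0,0,0],0]
  ]
}}

```text
time_s: 18.55
tool_pos: [0.5671, 0.2151, 0.2065]
ee_rot: [-0.333, -3.123, -0.0]
force: [-5.4, 1.8, 8.6]
finger_gap: -0.0001
```

```bash
python3 -c "
from h import *
favg(3)"
```

```text
t 18.7 F [-5.1   1.37  8.36] sdz 0.14 pos [0.5671 0.2151 0.2065] tipz 0.0335
```

{"op": "jog_arm", "data": {
  "rows": [
    [[0,0,0.0005],0],
    [[0,0,0],0]
  ]
}}

```text
time_s: 18.95
tool_pos: [0.5671, 0.2151, 0.2061]
ee_rot: [-0.333, -3.123, -0.0]
force: [-5.3, 0.6, 9.3]
finger_gap: 0.0001
```

```bash
python3 -c "
from h import *
favg(3)"
```

```text
t 19.1 F [-5.42  0.93  8.86] sdz 0.57 pos [0.5671 0.2151 0.2061] tipz 0.0331
```

{"op": "jog_arm", "data": {
  "rows": [
    [[0,0,0.0005],0],
    [[0,0,0],0]
  ]
}}

```text
time_s: 19.35
tool_pos: [0.5671, 0.2151, 0.2058]
ee_rot: [-0.333, -3.123, -0.0]
force: [-5.6, 1.0, 10.5]
finger_gap: 0.0001
```

```bash
python3 -c "
from h import *
favg(3)"
```

```text
t 19.5 F [-5.23  0.83 10.62] sdz 0.4 pos [0.5671 0.2151 0.2058] tipz 0.0328
```

{"op": "jog_arm", "data": {
  "rows": [
    [[0,0,0.0004],0],
    [[0,0,0],0],
    [[0,0,0],0]
  ]
}}

```text
time_s: 19.88
tool_pos: [0.5671, 0.2152, 0.2056]
ee_rot: [-0.333, -3.123, -0.0]
force: [-6.2, 1.6, 11.4]
finger_gap: -0.0001
```

```bash
python3 -c "
from h import *
favg(3)"
```

```text
t 20.02 F [-6.2   0.61 11.12] sdz 0.34 pos [0.5671 0.2151 0.2056] tipz 0.0326
```

{"op": "jog_arm", "data": {
  "rows": [
    [[0,0,-0.0003],0],
    [[0,0,0],0],
    [[0,0,0],0],
    [[0,0,-0.005],0],
    [[0,0,-0.01],0],
    [[0,0,-0.01],0],
    [[0,0,-0.008],0],
    [[0,-0.02,0],0],
    [[0,-0.03,0],0],
    [[0,-0.03,0],0],
    [[0,0,0],0],
    [[0,0,0],0]
  ]
}}

```text
time_s: 21.52
tool_pos: [0.5505, 0.1363, 0.2379]
ee_rot: [-0.335, -3.123, -0.0]
force: [0.3, -0.5, 0.0]
finger_gap: -0.0003
```

```bash
python3 - <<'E'
from h import *
s=read_state();p=camera('wrist');save(p,'w4')
favg(3)
rel([.5502,.1384,.23],77.8)
E
```

```text
t 21.73 F [-0.4   0.53 -0.  ] sdz 0.21 pos [0.5507 0.1372 0.238 ] tipz 0.065
t 21.725 pos [0.5507 0.1373 0.238 ] yang 77.86 z [-0.e+00  1.e-04 -1.e+00] F [ 0.02 -0.69 -0.3 ] gap 0.0001
shift(before turn) [0.0007 0.001  0.008 ] turn 0.001 shift(after turn) [0.0007 0.001  0.008 ]
```

View pics/w4.png

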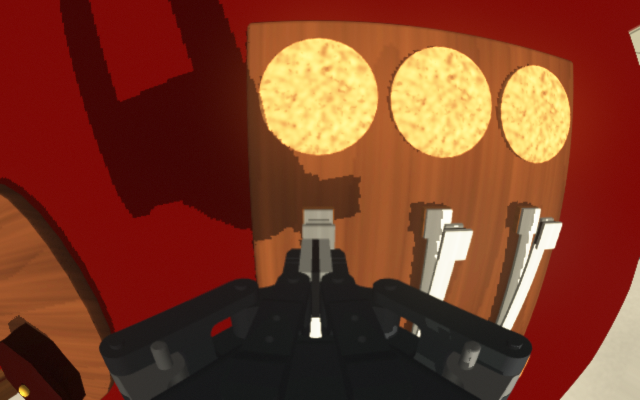

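{"op": "jog_arm", "data": {
  "rows": [
    [[0,0.001,0.006],0],
    [[0,0,0.006],0],
    [[0,0,0.004],0],
    [[0,0,0.002],0],
    [[0,0,0.001],0],
    [[0,0,0],0]
  ]
}}

```text
time_s: 22.48
tool_pos: [0.5509, 0.1377, 0.2192]
ee_rot: [0.334, 3.124, 0.0]
force: [-0.9, 0.3, 0.9]
finger_gap: 0.0002
```

```bash
python3 -c "
from h import *
favg(4)"
```

```text
t 22.68 F [-0.6   0.23  1.04] sdz 0.77 pos [0.5509 0.1377 0.2193] tipz 0.0463
```

{"op": "jog_arm", "data": {
  "rows": [
    [[0,0,0.002],0],
    [[0,0,0.002],0],
    [[0,0,0],0]
  ]
}}

```text
time_s: 23.05
tool_pos: [0.5508, 0.1377, 0.215]
ee_rot: [-0.334, -3.124, -0.0]
force: [-0.5, -0.0, 2.8]
finger_gap: -0.0
```

```bash
python3 -c "
from h import *
favg(4)"
```

```text
t 23.25 F [-1.42  0.57  2.24] sdz 0.58 pos [0.5508 0.1378 0.2151] tipz 0.0421
```

{"op": "jog_arm", "data": {
  "rows": [
    [[0,0,0.001],0],
    [[0,0,0.001],0],
    [[0,0,0.001],0],
    [[0,0,0],0]
  ]
}}

```text
time_s: 23.75
tool_pos: [0.5508, 0.1378, 0.212]
ee_rot: [-0.334, -3.123, -0.0]
force: [-1.9, 0.9, 3.7]
finger_gap: 0.0
```

```bash
python3 -c "
from h import *
favg(4)"
```

```text
t 23.95 F [-1.96  0.9   3.91] sdz 0.61 pos [0.5509 0.1377 0.2121] tipz 0.0391
```

{"op": "jog_arm", "data": {
  "rows": [
    [[0,0,0.001],0],
    [[0,0,0.001],0],
    [[0,0,0],0]
  ]
}}

```text
time_s: 24.32
tool_pos: [0.5508, 0.1378, 0.21]
ee_rot: [-0.334, -3.124, -0.0]
force: [-1.9, 1.0, 4.0]
finger_gap: 0.0003
```

```bash
python3 -c "
from h import *
favg(4)"
```

```text
t 24.52 F [-3.03  0.89  4.46] sdz 0.12 pos [0.5509 0.1377 0.2101] tipz 0.0371
```

{"op": "jog_arm", "data": {
  "rows": [
    [[0,0,0.001],0],
    [[0,0,0],0]
  ]
}}

```text
time_s: 24.78
tool_pos: [0.5509, 0.1377, 0.2091]
ee_rot: [-0.334, -3.124, -0.0]
force: [-2.6, 1.1, 5.0]
finger_gap: -0.0005
```

```bash
python3 -c "
from h import *
favg(4)"
```

```text
t 24.98 F [-2.58  0.68  5.03] sdz 0.4 pos [0.5509 0.1377 0.2091] tipz 0.0361
```

{"op": "jog_arm", "data": {
  "rows": [
    [[0,0,0.0007],0],
    [[0,0,0],0]
  ]
}}

```text
time_s: 25.22
tool_pos: [0.5508, 0.1378, 0.2084]
ee_rot: [-0.333, -3.124, 0.0]
force: [-3.4, 1.5, 5.6]
finger_gap: -0.0002
```

```bash
python3 -c "
from h import *
favg(4)"
```

```text
t 25.43 F [-3.35  0.34  4.88] sdz 0.37 pos [0.5508 0.1377 0.2084] tipz 0.0354
```

{"op": "jog_arm", "data": {
  "rows": [
    [[0,0,0.0006],0],
    [[0,0,0],0]
  ]
}}

```text
time_s: 25.68
tool_pos: [0.5508, 0.1378, 0.2078]
ee_rot: [-0.334, -3.124, -0.0]
force: [-2.8, 0.9, 5.5]
finger_gap: -0.0
```

```bash
python3 -c "
from h import *
favg(4)"
```

```text
t 25.88 F [-3.52  0.77  5.82] sdz 0.16 pos [0.5508 0.1378 0.2078] tipz 0.0348
```

{"op": "jog_arm", "data": {
  "rows": [
    [[0,0,0.0006],0],
    [[0,0,0],0]
  ]
}}

```text
time_s: 26.12
tool_pos: [0.5508, 0.1377, 0.2072]
ee_rot: [-0.334, -3.124, -0.0]
force: [-2.7, 1.6, 5.8]
finger_gap: 0.0001
```

```bash
python3 -c "
from h import *
favg(3)"
```

```text
t 26.27 F [-3.7   0.73  5.69] sdz 0.37 pos [0.5508 0.1378 0.2073] tipz 0.0343
```

{"op": "jog_arm", "data": {
  "rows": [
    [[0,0,0.0006],0],
    [[0,0,0],0]
  ]
}}

```text
time_s: 26.52
tool_pos: [0.5508, 0.1378, 0.2067]
ee_rot: [-0.333, -3.124, -0.0]
force: [-3.1, 1.0, 6.1]
finger_gap: -0.0
```

```bash
python3 -c "
from h import *
favg(3)"
```

```text
t 26.68 F [-3.57  0.77  5.64] sdz 0.51 pos [0.5508 0.1378 0.2067] tipz 0.0337
```

{"op": "jog_arm", "data": {
  "rows": [
    [[0,0,0.0005],0],
    [[0,0,0],0]
  ]
}}

```text
time_s: 26.92
tool_pos: [0.5508, 0.1378, 0.2063]
ee_rot: [-0.334, -3.124, -0.0]
force: [-4.9, 0.1, 6.6]
finger_gap: -0.0
```

```bash
python3 -c "
from h import *
favg(3)"
```

```text
t 27.07 F [-4.37  0.59  7.41] sdz 0.11 pos [0.5508 0.1378 0.2063] tipz 0.0333
```

{"op": "jog_arm", "data": {
  "rows": [
    [[0,0,0.0005],0],
    [[0,0,0],0],
    [[0,0,0],0]
  ]
}}

```text
time_s: 27.45
tool_pos: [0.5507, 0.1378, 0.206]
ee_rot: [-0.333, -3.124, 0.0]
force: [-4.2, 0.8, 9.9]
finger_gap: 0.0
```

```bash
python3 -c "
from h import *
favg(4)"
```

```text
t 27.65 F [-4.37  0.83  8.25] sdz 0.18 pos [0.5507 0.1378 0.206 ] tipz 0.033
```

{"op": "jog_arm", "data": {
  "rows": [
    [[0,0,-0.005],0],
    [[0,0,-0.01],0],
    [[0,0,-0.02],0],
    [[0,0,-0.03],0],
    [[0,0,-0.03],0],
    [[0,-0.03,0],0],
    [[0,-0.042,0],0],
    [[0,-0.042,0],0],
    [[0,-0.042,0],0],
    [[0,-0.042,0],0],
    [[0,-0.042,0],0],
    [[0,-0.042,0],0],
    [[0,-0.042,0],0],
    [[0,-0.042,0],0],
    [[-0.005,-0.038,0],0],
    [[0,0,0],0],
    [[0,0,0],0]
  ]
}}

```text
time_s: 29.78
tool_pos: [0.4703, -0.2581, 0.3005]
ee_rot: [-0.335, -3.123, -0.001]
force: [-0.2, 0.2, 0.4]
finger_gap: -0.0001
```

{"op": "jog_arm", "data": {
  "rows": [
    [[0,0,0],0],
    [[0,0,0],0]
  ],
  "claw": 0.0854
}}

```text
time_s: 30.02
tool_pos: [0.4706, -0.2573, 0.3007]
ee_rot: [-0.331, -3.124, -0.0]
force: [1.0, 0.3, 0.2]
finger_gap: 0.036
```

```bash
python3 - <<'E'
from h import *
s=read_state();p=camera('wrist');save(p,'w5');dump(p,s,'w5.pkl')
t=camera('top');dump(t,s,'t5.pkl')
rel([.515,-.268,.206],77.8)
for m in silhouettes(p,'cup')[:3]:
    ys,xs=np.nonzero(m['mask']); print(round(m['p'],2),len(xs),xs.mean().round(1),ys.mean().round(1),xs.min(),xs.max(),ys.min(),ys.max())
for d in look_for(p,'cup_center')[:3]: print(round(d['p'],2),np.round(d['at'],4))
E
```

```text
t 30.125 pos [ 0.4707 -0.2575  0.3007] yang 77.87 z [ 1.e-04 -1.e-04 -1.e+00] F [-0.09 -0.53  0.81] gap 0.0507
shift(before turn) [-0.0455 -0.0009  0.0947] turn 0.0013 shift(after turn) [-0.0455 -0.0009  0.0947]
0.74 4531 317.5 264.5 281 351 223 303
0.23 259 633.8 266.3 626 639 240 296
0.68 [ 0.5217 -0.2598  0.0562]
```

View pics/w5.png

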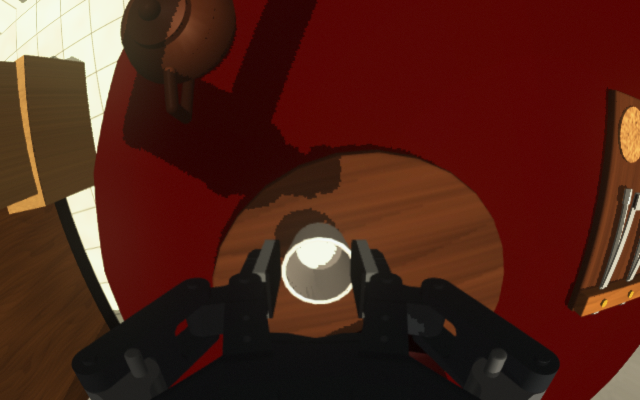

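```bash
python3 - <<'E'
from h import *
import pickle
p,s=pickle.load(open('w5.pkl','rb')); t,_=pickle.load(open('t5.pkl','rb'))
im=cv2.resize(p['pixels'][205:325,250:390],None,fx=5,fy=5,interpolation=cv2.INTER_CUBIC); cv2.imwrite('pics/w5c.png',im[...,::-1])
for z in (.068,.074): print('wrist',wonz(p,s,318.3,270,z).round(4), 'diam',np.linalg.norm(wonz(p,s,354.5,270,z)-wonz(p,s,282,270,z)).round(4))
# rim circle model projected: fit center
a=np.linspace(0,2*np.pi,24)
for c in [(.515,-.268),(.513,-.266),(.515,-.266)]:
    q=np.array([wproj(p,s,[c[0]+.028*np.cos(i),c[1]+.028*np.sin(i),.074]) for i in a]); print(c,q.min(0).round(1),q.max(0).round(1))
for z in (.074,): print('top',onz(t,426.2,220.7,.060).round(4))
E
```

```text
wrist [ 0.5113 -0.2643  0.068 ] diam 0.054
wrist [ 0.5081 -0.2636  0.074 ] diam 0.0524
(0.515, -0.268) [276.2 244.4] [352.6 309.9]
(0.513, -0.266) [278.2 241.3] [354.9 307.5]
(0.515, -0.266) [278.9 243.9] [355.3 309.5]
top [ 0.5138 -0.2652  0.06  ]
```

View pics/w5c.png

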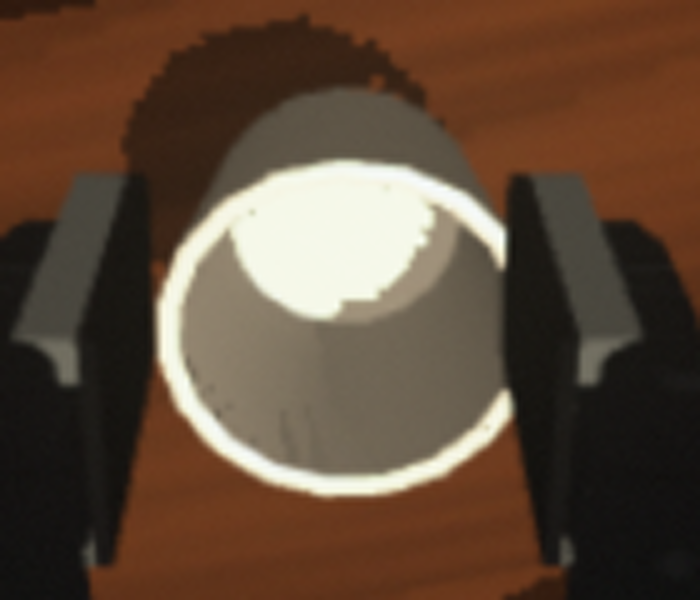

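{"op": "jog_arm", "data": {
  "rows": [
    [[-0.0217,0.0014,0],0],
    [[-0.02,0.001,0],0],
    [[0,0,0.02],0],
    [[0,0,0.02],0],
    [[0,0,0],0],
    [[0,0,0],0]
  ]
}}

```text
time_s: 30.98
tool_pos: [0.512, -0.2648, 0.2613]
ee_rot: [0.333, 3.123, -0.001]
force: [-0.9, -0.2, 0.1]
finger_gap: 0.0855
```

```bash
python3 - <<'E'
from h import *
s=read_state();p=camera('wrist');save(p,'w6');dump(p,s,'w6.pkl')
rel([.512,-.264,.207],77.8)
a=np.linspace(0,2*np.pi,24)
q=np.array([wproj(p,s,[.512+.028*np.cos(i),-.264+.028*np.sin(i),.074]) for i in a]); print(q.min(0).round(1),q.max(0).round(1))
E
```

```text
t 31.025 pos [ 0.5121 -0.2649  0.2616] yang 77.81 z [ 0.0012 -0.001  -1.    ] F [-0.69  0.65  0.13] gap 0.0856
shift(before turn) [0.0003 0.0009 0.0546] turn 0.0002 shift(after turn) [0.0003 0.0009 0.0546]
[267.9 194.6] [368.  286.4]
```

View pics/w6.png

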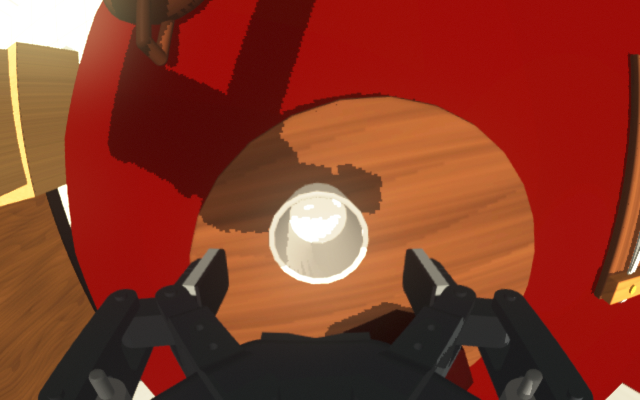

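{"op": "jog_arm", "data": {
  "rows": [
    [[0.0013,0.0007,0.014],0],
    [[0,0,0.015],0],
    [[0,0,0.015],0],
    [[0,0,0.01],0],
    [[0,0,0],0],
    [[0,0,0],0]
  ]
}}

```text
time_s: 31.78
tool_pos: [0.5108, -0.2639, 0.2068]
ee_rot: [0.334, 3.124, -0.0]
force: [0.0, 0.1, 0.7]
finger_gap: 0.0854
```

{"op": "jog_arm", "data": {
  "rows": [
    [[0,0,0],0],
    [[0,0,0],0],
    [[0,0,0],0],
    [[0,0,0],0],
    [[0,0,0],0]
  ],
  "claw": 0.035,
  "grip_force": 30
}}

```text
time_s: 32.4
tool_pos: [0.5108, -0.2639, 0.2075]
ee_rot: [0.333, 3.123, -0.002]
force: [-1.5, 0.6, 7.2]
finger_gap: 0.054
```

```bash
python3 - <<'E'
from h import *
s=read_state();p=camera('wrist');save(p,'w7');dump(p,s,'w7.pkl')
favg(3);rel([.512,-.264,.207],77.8)
E
```

```text
t 32.6 F [-0.83  0.33  5.62] sdz 0.36 pos [ 0.5108 -0.2639  0.2075] tipz 0.0345
t 32.6 pos [ 0.5108 -0.2639  0.2075] yang 77.81 z [ 0.0012 -0.0011 -1.    ] F [-0.2  -0.18  6.  ] gap 0.0539
shift(before turn) [-0.0012  0.0002  0.0005] turn 0.0002 shift(after turn) [-0.0012  0.0002  0.0005]
```

View pics/w7.png

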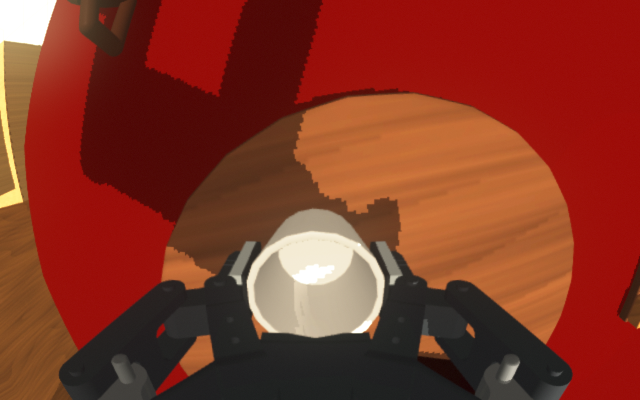

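{"op": "jog_arm", "data": {
  "rows": [
    [[0,0,-0.005],0],
    [[0,0,-0.015],0],
    [[0,0,-0.025],0],
    [[0,0,-0.025],0],
    [[0,0,-0.02],0],
    [[0,0,0],0],
    [[0,0,0],0]
  ]
}}

```text
time_s: 33.48
tool_pos: [0.5103, -0.2635, 0.2962]
ee_rot: [-0.334, -3.123, -0.001]
force: [0.1, 0.3, -0.9]
finger_gap: 0.0537
```

{"op": "jog_arm", "data": {
  "rows": [
    [[0.0034,0.015,0],0],
    [[0.0068,0.03,0],0],
    [[0.0088,0.039,0],0],
    [[0.0088,0.039,0],0],
    [[0.0088,0.039,0],0],
    [[0.0088,0.039,0],0],
    [[0.0088,0.039,0],0],
    [[0.0088,0.039,0],0],
    [[0.0088,0.039,0],0],
    [[0.0088,0.039,0],0],
    [[0.0088,0.039,0],0],
    [[0.0088,0.039,0],0],
    [[0.0088,0.039,0],0],
    [[0.0088,0.039,0],0],
    [[0.007,0.031,0],0],
    [[0.004,0.0167,0],0],
    [[0,0,0],0],
    [[0,0,0],0],
    [[0,0,0],0]
  ]
}}

```text
time_s: 35.85
tool_pos: [0.5052, 0.31, 0.2966]
ee_rot: [-0.336, -3.123, 0.001]
force: [-0.3, -0.6, -1.1]
finger_gap: 0.0538
```

```bash
python3 - <<'E'
from h import *
s=read_state();p=camera('wrist');save(p,'w8');dump(p,s,'w8.pkl')
rel([.5058,.3110,.1985],77.8)
a=np.linspace(0,2*np.pi,48)
for c in [(.5058,.3110)]:
  q=np.array([wproj(p,s,[c[0]+.036*np.cos(i),c[1]+.036*np.sin(i),.019]) for i in a]); print(q.min(0).round(1),q.max(0).round(1))
E
```

```text
t 35.9 pos [0.5053 0.3101 0.2967] yang 77.73 z [-1.e-04 -2.e-04 -1.e+00] F [-0.2  -0.21 -0.98] gap 0.0539
shift(before turn) [-0.0003  0.001   0.0982] turn -0.0013 shift(after turn) [-0.0003  0.001   0.0982]
[274.3 157.5] [360.2 240.4]
```

View pics/w8.png

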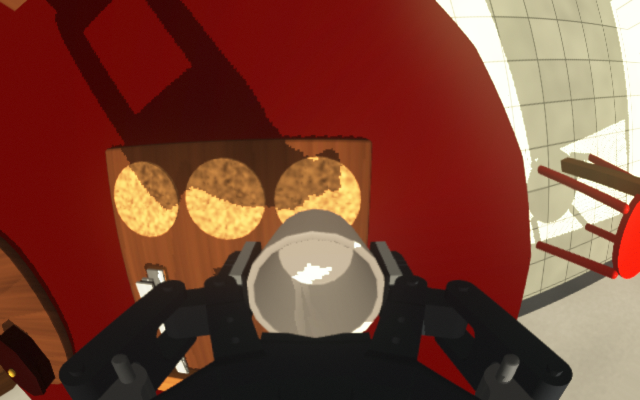

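{"op": "jog_arm", "data": {
  "rows": [
    [[0.0009,0.0008,0.01],0],
    [[0,0,0.025],0],
    [[0,0,0.025],0],
    [[0,0,0.02],0],
    [[0,0,0.01],0],
    [[0,0,0.004],0],
    [[0,0,0.001],0],
    [[0,0,0],0],
    [[0,0,0],0]
  ]
}}

```text
time_s: 37.02
tool_pos: [0.5046, 0.3122, 0.2023]
ee_rot: [0.333, 3.123, 0.001]
force: [-0.3, -0.3, -1.5]
finger_gap: 0.0534
```

```bash
python3 - <<'E'
from h import *
favg(3);rel([.5046,.3110,.1985],77.8)
p=camera('scene'); im=cv2.resize(p['pixels'][100:225,300:450],None,fx=5,fy=4.5,interpolation=cv2.INTER_CUBIC); cv2.imwrite('pics/s9.png',im[...,::-1])
E
```

```text
t 37.17 F [-0.3   0.25 -0.8 ] sdz 0.45 pos [0.5045 0.3122 0.2021] tipz 0.0291
t 37.175 pos [0.5044 0.3121 0.202 ] yang 77.81 z [ 6.e-04  2.e-04 -1.e+00] F [-0.27  0.37 -0.47] gap 0.0534
shift(before turn) [-0.0004 -0.0011  0.0035] turn 0.0002 shift(after turn) [-0.0004 -0.0011  0.0035]
```

View pics/s9.png

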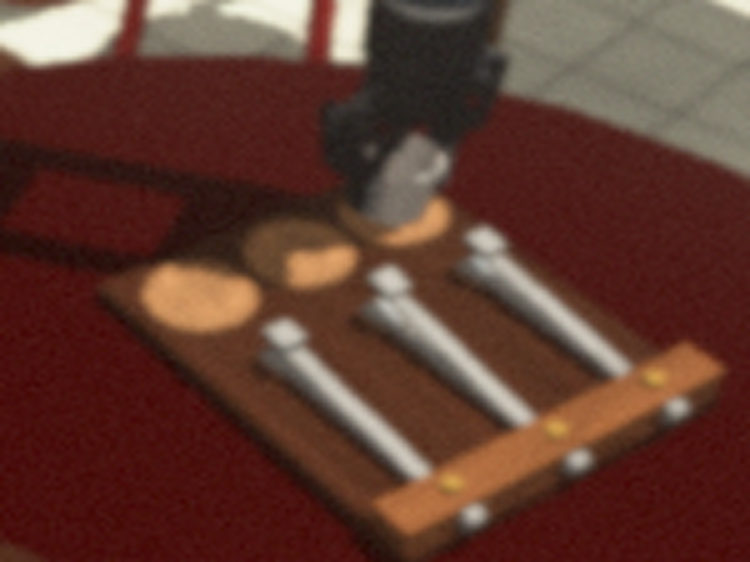

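{"op": "jog_arm", "data": {
  "rows": [
    [[0,-0.001,0.001],0],
    [[0,0,0.001],0],
    [[0,0,0.0005],0],
    [[0,0,0],0]
  ]
}}

```text
time_s: 37.72
tool_pos: [0.5041, 0.3111, 0.199]
ee_rot: [-0.334, -3.124, 0.0]
force: [0.7, -0.0, -1.4]
finger_gap: 0.0534
```

```bash
python3 -c "
from h import *
favg(3)"
```

```text
t 37.88 F [ 0.22 -0.1  -0.89] sdz 0.52 pos [0.5042 0.3111 0.1991] tipz 0.0261
```

{"op": "jog_arm", "data": {
  "rows": [
    [[0,0,0.0005],0],
    [[0,0,0.0005],0],
    [[0,0,0],0]
  ]
}}

```text
time_s: 38.25
tool_pos: [0.5042, 0.3112, 0.1986]
ee_rot: [0.333, 3.123, 0.0]
force: [-1.9, -1.4, 4.4]
finger_gap: 0.0537
```

```bash
python3 -c "
from h import *
favg(3)"
```

```text
t 38.4 F [-1.53 -0.47  5.05] sdz 0.31 pos [0.5042 0.3112 0.1985] tipz 0.0255
```

{"op": "jog_arm", "data": {
  "rows": [
    [[0,0,-0.0003],0],
    [[0,0,0],0]
  ]
}}

```text
time_s: 38.65
tool_pos: [0.5042, 0.3111, 0.1985]
ee_rot: [0.334, 3.124, 0.0]
force: [-1.0, 0.1, 3.8]
finger_gap: 0.0537
```

{"op": "jog_arm", "data": {
  "rows": [
    [[0,0,0],0],
    [[0,0,0],0],
    [[0,0,0],0],
    [[0,0,0],0],
    [[0,0,0],0]
  ],
  "claw": 0.0854
}}

```text
time_s: 39.28
tool_pos: [0.5042, 0.3111, 0.1984]
ee_rot: [-0.334, -3.124, 0.0]
force: [-0.9, 0.9, 0.0]
finger_gap: 0.0854
```

{"op": "jog_arm", "data": {
  "rows": [
    [[0,0,-0.005],0],
    [[0,0,-0.015],0],
    [[0,0,-0.025],0],
    [[0,0,-0.03],0],
    [[0,0,-0.03],0],
    [[0,0,-0.03],0],
    [[0,0,0],0],
    [[0,0,0],0]
  ]
}}

```text
time_s: 40.28
tool_pos: [0.5038, 0.311, 0.3334]
ee_rot: [-0.334, -3.124, 0.0]
force: [-0.3, -0.3, -0.3]
finger_gap: 0.0854
```

```bash
python3 - <<'E'
from h import *
s=read_state();p=camera('wrist');save(p,'w10')
rel([.5046,.3110,.1985],77.8)
a=np.linspace(0,2*np.pi,48)
for c in [(.5046,.3110)]:
  for r,z in ((.036,.019),(.028,.065)):
    q=np.array([wproj(p,s,[c[0]+r*np.cos(i),c[1]+r*np.sin(i),z]) for i in a]); print(q.min(0).round(1),q.max(0).round(1))
p=camera('scene'); im=cv2.resize(p['pixels'][100:225,300:450],None,fx=5,fy=4.5,interpolation=cv2.INTER_CUBIC); cv2.imwrite('pics/s10.png',im[...,::-1])
E
```

```text
t 40.325 pos [0.5037 0.3109 0.3327] yang 77.81 z [-1.4e-03 -6.0e-04 -1.0e+00] F [ 0.25  0.24 -0.06] gap 0.0855
shift(before turn) [-0.001   0.0004  0.1342] turn 0.0001 shift(after turn) [-0.001   0.0004  0.1342]
[278.2 152.6] [353.7 226.1]
[281.5 169.7] [350.8 236.3]
```

View pics/w10.png

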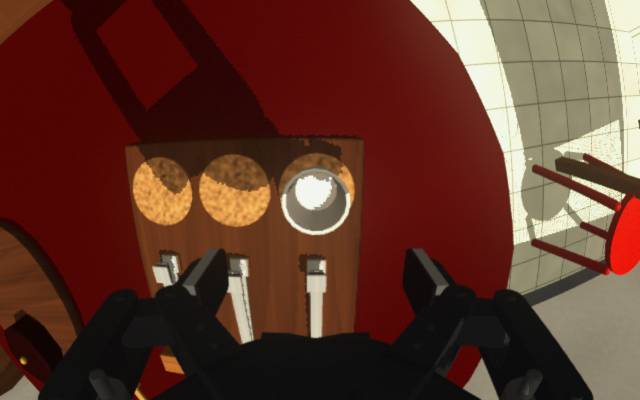

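View pics/s10.png

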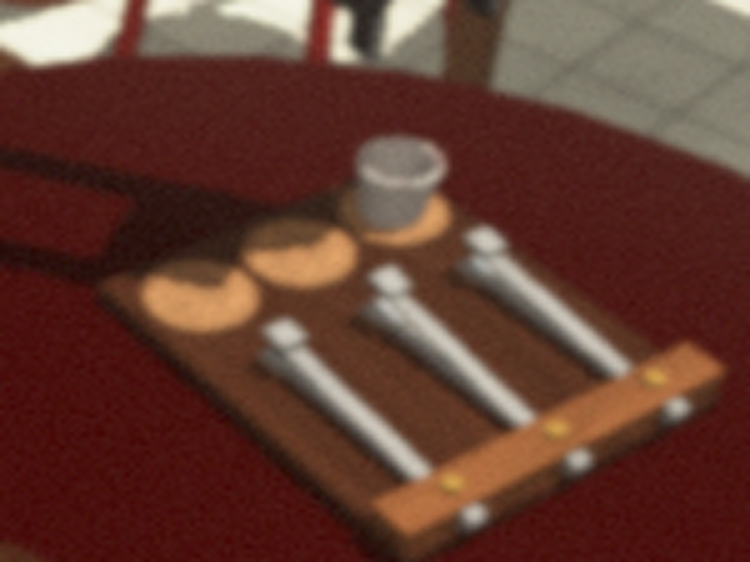

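```bash
python3 -c "
from h import *
print(sign_off(), read_state()['time_s'])"
```

```text
the job is handed in; nothing more can be done
the job is handed in; nothing more can be done
```

The left pair of tongs is the softest, so I set the teacup upright in the middle of its coaster and handed the job in at about 40 s.

I pressed the pairs in order (left, middle, right), each down to its stop with a short hold, then let it spring back:

| Pair | Force just before the stop | Travel to the stop | Stiffness | Highest average force |
|---|---|---|---|---|
| Left | about 3.4 N | about 14 mm | about 0.24 N/mm | about 7 N |
| Middle | about 8.8 N | about 21 mm | about 0.42 N/mm | about 11 N |
| Right | about 6 N | about 14 mm | about 0.43 N/mm | about 8 N |

- **Noise:** single force readings vary by about 0.5 N, so I averaged them. The stops of the middle and right pairs showed only as a 2–3 N rise over the last 0.5–0.7 mm.
- **Cup:** it touched down on the coaster at about 5 N, and I released it after that. The wrist picture puts it within 1–2 mm of the coaster's centre. The scene picture shows it upright, with all three tips back up.
- **Disagreement between cameras:** they differed by 2–4 mm on positions along x. I placed the cup by the offset between cup and coaster, on which the wrist and top views agreed to under 1 mm.
- **Not checked:** I did not make a final check of the teapot, candy box and scoop. No move went near them, and I saw no unexpected contact forces.

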